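# Shut the clamshell specimen jig, pin it and hold it pressed shut

## Robot

A 7-joint arm with a two-finger parallel gripper is mounted at the origin on a cart in front of the work surface, level with it; the furniture and walls round the work are solid. World frame = base frame: x ahead of the robot, y to its left, z up, the work surface at z = 0. Lengths are in m, angles in rad, forces in N, time in s.
With the tool pointing down it reaches from about 0.35 to 0.9 m from the base axis. Payload 7.2 kg.
Tool frame: the origin (TCP) lies between the finger pads; the fingertips stand 22 mm ahead of it and the grasp point (between the pads) lies 3 mm ahead of it; z points along the fingers, y is the line along which they close (so a half turn about z gives the same grasp; the last joint's range is limited). The gripper opens to 85 mm and grips with 20 to 120 N. Pads are 22 mm wide; open, the fingers measure 114 mm over their backs; the gripper's body (76 mm by 85 mm) begins 54 mm behind the grasp point. The pads swing forward as they close: fully open they stand 13 mm farther back than shut.
Start: joints at [1.164, 0.411, -0.013, 1.596, 0.006, 1.134, -0.082], TCP at [0.208, -0.589, 0.214] pointing down, gripper open.
Joint ranges: [-2.95, 2.95], [-0.29, 1.99], [-1.47, 1.44], [0.14, 2.54], [-1.03, 4.17], [0.13, 1.85], [-2.86, 2.86]. Speed limits (rad/s): [2.39, 2.39, 3.01, 3.01, 3.14, 3.14, 3.14].

## Interface

Orientations are given as [roll, pitch, yaw] about the fixed x, y, z axes, in that order (R = Rz(yaw) Ry(pitch) Rx(roll)).
In Python, from rig import env gives the robot as it stands.
- The arm moves only by the shell command python3 inch.py 'ROWS' [OPENING] [FORCE]. ROWS is a JSON list of rows, 1 to 5 of them, each of 6 numbers: dx, dy, dz in m, then a rotation vector rx, ry, rz in rad; each row shifts and turns the commanded pose from where the row before left it, along the tool's axes as they then stand; what a row does not reach is not made up. A row lasts 1/12 s, in which the tool goes at most 0.0417 m and 0.125 rad, less where a joint would pass 70% of its speed; a pose out of reach is approached as far as the arm can. OPENING is the opening from 0.0 (shut) to 1.0 (fully open), set as the command begins (- or left out keeps the last). The fingers move at their own pace and stop on an object; FORCE is the grip in N (left out, the last holds). Time passes only in rows, so rows that do not move let the fingers close. It prints the time, the measured TCP pose, the force, the opening and the grip force at its end.
- env.observe(): the state, without advancing time (a new reading comes with each control period).
- env.snapshot(name): name is "scene" or "top"; returns a dict with "pixels" (400x640x3 uint8, blue, green, red), "z_map" (400x640 float32, m along the optical axis (not along the pixel's ray), 0 where there is no reading), "fx", "fy", "cx", "cy" (pixels), "R" (3x3) and "t" (3): a world point X has camera coordinates R X + t. Camera axes: x right, y down, z forward; pixel columns grow to the right and rows downward; lengths in m; the calibration is good to about 2 mm. A picture is of the moment at which its call begins.
- env.close_job(): hands the job in; it is judged then, once.
The state is a dict: "t": time; "joint_positions": joint angles; "joint_vel": joint speeds; "joint_efforts": joint torques, N m; "eef_pos": TCP position; "eef_rot": TCP orientation; "force": force on the tool from outside, world axes, zero at the start; "moment": the same for the moment, N m; "width": opening from 0.0 (shut) to 1.0 (fully open); "finger_force": force on a finger pad.
Only numpy, scipy, OpenCV 4.12 (cv2) and the standard library are available. Lean on these libraries where they do the work, as an engineer would, in place of code of your own. Each camera call takes 0.05 s, during which the arm holds its last target. There are 200 camera calls.

## Task

Fold the jig's open upper half down over the specimen, then pick up the toppled locking pin, turn it upright with its tip down and push it through the aligned holes of both halves until its square flange presses on the upper half and the jig is fully shut. A spring under the specimen lifts the upper half again, so finish while still gripping the pin and pressing it down, and keep pressing; leave the specimen in its nest and the other things on the bench where they are.

Things in the scene. Friction and masses are not known exactly. Their poses are not given: they have to be found in the camera images.
- jig: Aluminium clamshell jig fixed to the bench: lower block 150 (x) x 100 (y) x 45 mm high, holes along z. Origin: centre of its underside on the bench; x runs from the pin hole end (-x, nearer the robot) to the hinge end (+x), z up. Foot strips widen it to 134 mm at bench level. Round nest (33 mm wide) at x = +5 mm holds the specimen on a spring.
- jig_lid (a joint): Angle of the upper half: 0 = fully shut, level, 1 mm above the lower block; grows as it folds up and away to +x of the jig (stop at 1.75; starts 1.1 to 1.5). Stiff hinge (0.12 N m): stays where it is left. Let go near 0, the specimen's spring lifts it to about 0.09; pressing it fully shut takes 5 N at its hole.
- lid_hinge (a point): Point on the hinge axis (parallel to the jig's y), mid-width, 66 mm to +x of the jig's origin and 52 mm above the bench. The upper half is an 8 mm aluminium plate 136 mm long from this axis, about 64 to 83 mm wide; its top face lies 2 mm above the axis when shut, with a 2 mm rib along both sides.
- lid_edge (a point): Middle of the free end of the upper half, on its outer face (the top when shut, the far side when open), 136 mm from the hinge axis. A 40 mm wide, 6 mm thick lip goes on 14 mm beyond it.
- lid_hole (a point): Centre of the round pin hole of the upper half, on its outer (top) face, 121 mm from the hinge axis; 16 mm wide, through the 8 mm plate. Stands 54 mm above the bench when shut, exactly over the hole of the lower block.
- jig_pin_hole (a point): Mouth of the pin hole in the lower block, on its top face, 45 mm above the bench, 55 mm to -x of the jig's origin; 14 mm wide, vertical, open right through to the bench (45 mm deep).
- lock_pin: Toppled locking pin, 0.12 kg. Origin: axis point under its square flange (40 x 40 x 6 mm steel); own z runs along the axis from tip to handle. Below: round shank 12 mm thick, 50 mm long, last 10 mm tapering to 7 mm. Above: black flat handle 14 (own x) x 22 (own y) mm, to 52 mm. It lies on a flange edge and the tip, handle sloping 18 deg up, own x level.
- pin_grip (a point): Grip point on the pin's axis in the handle, 34 mm above the underside of the flange; the handle is 14 mm thick along the pin's own x.
- pin_tip (a point): End of the pin's shank, 50 mm from the underside of the flange on the pin's axis. With the pin home in the shut jig it stands 4 mm above the bench.
- specimen: Round black specimen puck 30 mm wide, 15 mm high, loose in the nest of the lower block on a sprung platen. Origin: centre of its underside. It stands 5 mm too high until the jig is pressed shut.
- petri_dish: Clear petri dish, 68 mm wide, 14 mm high; bystander, origin under its centre.
- loupe: Black loupe, 38 mm wide, 32 mm high; bystander, origin under its centre.
- ref_block_3: Square steel reference block 44 x 44 x 10 mm; bystander, origin under its centre.
- flat_anvil: Flat anvil 68 x 68 x 44 mm, dark; bystander, origin under its centre.
- beaker: Clear beaker, 54 mm wide, 70 mm high; bystander, origin under its centre.

How it is judged:
On the way, in this order (a step that is already met when the one before it is completed fails the run):
1. the upper half is folded down onto the specimen (within 0.2 rad of shut) (value of joint jig_lid below 0.2 rad), for 0.2 s.
2. the pin is upright, tip down, held off the bench (angle between lock_pin's own z axis and vertical below 0.25 rad and height (world z) of pin_tip above 0.02 m and contact force between the fingers and lock_pin above 2 N), for 0.2 s.
3. the pin's tip is in the lower hole through the upper half (z of pin_tip in the frame of jig_pin_hole below -0.01 m and horizontal distance between pin_tip and jig_pin_hole below 0.005 m), for 0.2 s.
At the end, for the whole second after the job is handed in: Upper half within 0.02 rad of shut, still; pin upright (0.12 rad) through both holes, tip 38 mm or more below the lower hole's mouth and within 5 mm of its axis; flange presses on the upper half with over 3 N, fingers grip the pin with over 3 N; specimen in its nest (value of joint jig_lid below 0.02 rad and contact force between lock_pin and jig_lid above 3 N and contact force between the fingers and lock_pin above 3 N and z of pin_tip in the frame of jig_pin_hole below -0.038 m and horizontal distance between pin_tip and jig_pin_hole below 0.005 m and angle between lock_pin's own z axis and vertical below 0.12 rad and horizontal distance between specimen and jig_pin_hole between 0.056 and 0.064 m and velocity of joint jig_lid below 0.05 rad/s); the arm keeps its last pose, push and grip.
It fails at once if the specimen leaves its nest (horizontal distance between specimen and jig above 0.02 m).
It fails at once if the petri dish, beaker, loupe, square block or flat anvil is pushed more than 30 mm (distance of any of petri_dish, loupe, ref_block_3, flat_anvil, beaker from where it was at the start of the episode above 0.03 m).
It also fails if it takes over 54 s, if anything falls off the work surface, if the arm or the gripper's body presses on something with over 40 N, if the wrist force passes 120 N, or if a joint passes its speed limit or range.

## Working session

There is one attempt and no reset: what is moved stays moved. The work goes in short steps, Python scripts to look and compute and a shell command to move; the robot and the scene stay as the last step left them, time stands still between calls to the robot, and variables do not carry over. Pictures are saved under pics/ and viewed, at most 10 in all, crops included, and the job is handed in when it is done.

```bash
ls; mkdir -p pics
python3 - <<'E'
from rig import env
import cv2,pickle
d={}
for n in("scene","top"):
    s=env.snapshot(n);d[n]=s;cv2.imwrite(f"pics/{n}0.png",s["pixels"])
    print(n,s["fx"],s["cx"],s["cy"],s["R"],s["t"])
pickle.dump(d,open("d0.pkl","wb"))
print(env.observe())
E
```

```text
inch.py
pics
rig.py
scene 461.5108095420459 318.8427955882551 195.9366726459801 [[-0.70023108 -0.7138025   0.01274428]
 [-0.37526988  0.35283156 -0.85713617]
 [ 0.60732936 -0.60497593 -0.51493221]] [0.42204023 0.259557   0.73104568]
top 361.0982967376002 324.24937529824865 196.47437227722963 [[-0.00604557 -0.99951925 -0.03040912]
 [-0.98205674  0.01166644 -0.18822449]
 [ 0.18848877  0.02872555 -0.98165515]] [0.06451173 0.59190447 0.78707098]
{'t': 0.1, 'joint_positions': array([ 1.16380435,  0.41182057, -0.01271863,  1.59695848,  0.00559293,
        1.13428454, -0.08222693]), 'joint_vel': array([-7.27987695e-05, -8.92037599e-04, -1.12735750e-05, -2.91852122e-03,
       -6.75410503e-04,  2.03724240e-04,  1.19017316e-03]), 'joint_efforts': array([ 3.07460956e-03, -6.01827264e+01,  6.84269182e-01, -3.00083828e+01,
        1.39518123e-02,  6.53636700e-03,  4.75322395e-05]), 'eef_pos': array([ 0.20753187, -0.58904527,  0.21333749]), 'eef_rot': array([-3.14016019e+00,  9.21782950e-05,  3.38792381e-01]), 'force': array([ 0.04108119,  0.17006045, -0.69026295]), 'moment': array([-0.01364526,  0.02076522, -0.02915421]), 'finger_force': 0.0, 'width': 0.9985888690142309}
```
View pics/scene0.png

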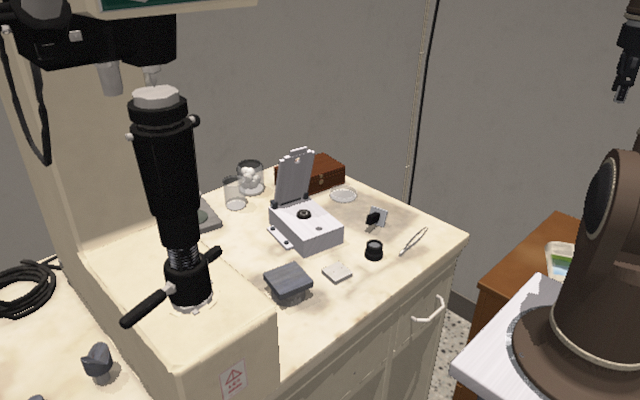

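View pics/top0.png

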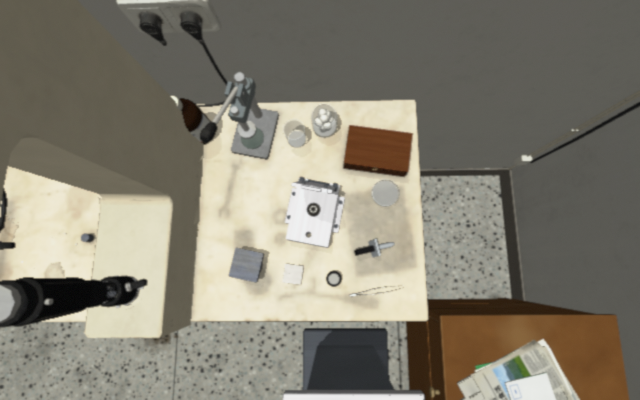

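The scene view shows the jig with its lid open at about (300,215), and the pin near (376,217). In the top view the jig is at (313,212) and the pin at (374,248), with its handle to the left. Next I'll enlarge both areas.

Create h.py:
```python
import numpy as np,cv2,pickle
def ray(s,u,v):
    d=s["R"].T@np.array([(u-s["cx"])/s["fx"],(v-s["cy"])/s["fy"],1.]);return -s["R"].T@s["t"],d
def onz(s,u,v,z):
    o,d=ray(s,u,v);return o+d*(z-o[2])/d[2]
def tri(s1,p1,s2,p2):
    (a,d),(b,e)=ray(s1,*p1),ray(s2,*p2)
    k=np.linalg.lstsq(np.c_[d,-e],b-a,rcond=None)[0]
    P,Q=a+d*k[0],b+e*k[1];return (P+Q)/2,np.linalg.norm(P-Q)
def proj(s,X):
    c=s["R"]@np.array(X)+s["t"];return c[0]/c[2]*s["fx"]+s["cx"],c[1]/c[2]*s["fy"]+s["cy"]
def dep(s,u,v):
    o,d=ray(s,u,v);return o+d*s["z_map"][int(round(v)),int(round(u))]
```

Run:
```python
from h import *
d=pickle.load(open("d0.pkl","rb"))
a=cv2.resize(d["top"]["pixels"][165:275,275:415],None,fx=5,fy=5,interpolation=cv2.INTER_CUBIC)
b=cv2.resize(d["scene"]["pixels"][140:265,255:400],None,fx=4.6,fy=4.6,interpolation=cv2.INTER_CUBIC)
cv2.imwrite("pics/tc.png",a);cv2.imwrite("pics/sc.png",b)
t=d["top"]
for u,v in[(312,212),(362,250),(375,247),(390,244),(316,183)]: print(u,v,dep(t,u,v).round(3))
```

```text
312 212 [0.557 0.088 0.05 ]
362 250 [ 0.469 -0.027  0.043]
375 247 [ 0.476 -0.058  0.035]
390 244 [ 0.484 -0.096  0.012]
316 183 [0.621 0.078 0.073]
```

View pics/tc.png

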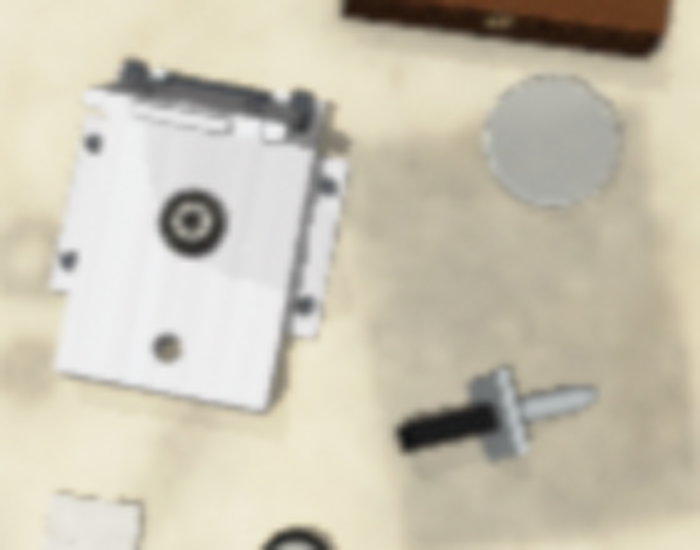

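View pics/sc.png

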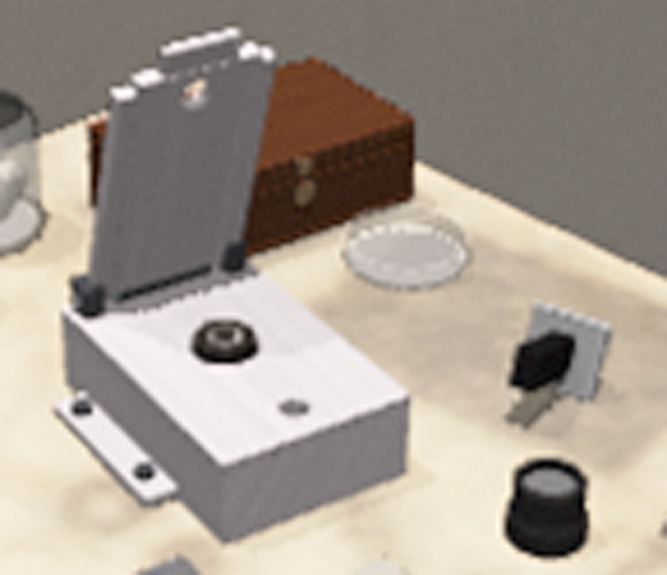

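Top crop: lower hole at (167,348), specimen at (193,221), pin handle end at (402,438), flange at (498,415) and tip at (596,396). Scene crop: lid hole at (195,92), lip from (165,47) to (238,33), lower hole at (294,407).

Run:
```python
from h import *
d=pickle.load(open("d0.pkl","rb"));t,s=d["top"],d["scene"]
T=lambda x,y:((x+.5)/5-.5+275,(y+.5)/5-.5+165)
S=lambda x,y:((x+.5)/4.6-.5+255,(y+.5)/4.6-.5+140)
ht=onz(t,*T(167,348),.045);hs=onz(s,*S(294,407),.045)
pt=onz(t,*T(193,221),.051);ps=onz(s,*S(226,336),.050)
print("hole",ht,hs,"spec",pt,ps)
for p,q in((ht,pt),(hs,ps)):
    v=p-q;print(np.hypot(*v[:2]),np.degrees(np.arctan2(-v[1],-v[0])))
# block front edge corners top
A=onz(t,*T(57,373),.045);B=onz(t,*T(268,410),.045);print("front",A,B,np.degrees(np.arctan2(-(B-A)[0],-(B-A)[1]))*-1, (A+B)/2)
# lid hole: intersect scene ray with mid plane of jig
yaw=np.arctan2(*( (pt-ht)[[1,0]]));print("yaw",yaw)
n=np.array([-np.sin(yaw),np.cos(yaw),0]);ux=np.array([np.cos(yaw),np.sin(yaw),0])
hole=(ht+hs)/2; org=hole+ux*.055;org[2]=0;hinge=org+ux*.066;hinge[2]=.052
for nm,p in(("lidhole",S(195,92)),("lipmid",S(201,40))):
    o,e=ray(s,*p);X=o+e*(n@(hinge-o))/(n@e);r=X-hinge
    print(nm,X,np.hypot(r@ux,r[2]),"angle",np.pi-np.arctan2(r[2],r@ux))
# pin, top view
print("tip",onz(t,*T(594,396),.006),"end mid",onz(t,*T(403,437),.045))
# depth cloud of pin
z=t["z_map"]
P=[]
for v in range(232,266):
  for u in range(350,400):
    X=dep(t,u,v)
    if X[2]>.012: P.append(X)
P=np.array(P);b=t["pixels"]
print(len(P),P.max(0),P.min(0))
m=(b[232:266,350:378].max(2)<60);vs,us=np.nonzero(m);print("handle px",us.mean()+350,vs.mean()+232,len(us))
H=np.array([dep(t,u+350,v+232) for u,v in zip(us,vs)]);print(H.mean(0),H.min(0),H.max(0))
c=onz(t,us.mean()+350,vs.mean()+232,.045);print("handle ctr",c)
w,V=np.linalg.eigh(np.cov(np.c_[us,vs].T));print(V[:,1])
```

```text
hole [0.50578488 0.09797961 0.045     ] [0.50418319 0.0983928  0.045     ] spec [0.56455936 0.0854721  0.051     ] [0.56237228 0.08607742 0.05      ]
0.060090568380421386 -12.01363044321498
0.05947805162715035 -11.94996684544638
front [0.49461177 0.14924563 0.045     ] [0.47678255 0.05115849 0.045     ] -10.302127547980184 [0.48569716 0.10020206 0.045     ]
yaw -0.20967740635192708
lidhole [0.58818313 0.080481   0.16604837] 0.11957660086192072 angle 1.2655345989869538
lipmid [0.5823997  0.08171175 0.19409959] 0.14813435249818077 angle 1.2843768625129763
tip [ 0.48428865 -0.10514825  0.006     ] end mid [ 0.46399899 -0.01081218  0.045     ]
291 [0.49401761 0.03496625 0.88600494] [ 0.43331974 -0.0984502   0.0120887 ]
handle px 364.34065934065933 249.93406593406593 91
[ 0.46885032 -0.03248885  0.03803915] [ 0.45963517 -0.05329801  0.03042856] [ 0.4781481  -0.01091808  0.0460815 ]
handle ctr [ 0.46854632 -0.03188907  0.045     ]
[-0.97200982  0.23494022]
```

```bash
cat >> h.py <<'E'
from scipy.spatial.transform import Rotation as Ro
def go(env,target,rot=None):
    "tool-frame shift to bring TCP to target, remaining rotvec to rot (matrix)"
    o=env.observe();R=Ro.from_euler("xyz",o["eef_rot"])
    print("t",round(o["t"],2),"pos",o["eef_pos"].round(4),"R",R.as_matrix().round(3).tolist(),"q",o["joint_positions"].round(2),"F",o["force"].round(1),"w",round(o["width"],2),o["finger_force"])
    print("shift",R.inv().apply(np.array(target)-o["eef_pos"]).round(4))
    if rot is not None: print("rotvec",(R.inv()*Ro.from_matrix(rot)).as_rotvec().round(3))
E
I='python3 inch.py'
$I '[[0.02,-0.015,-0.012,0,0,0],[0.032,-0.024,-0.012,0,0,0],[0.032,-0.024,-0.012,0,0,0],[0.032,-0.024,-0.012,0,0,0],[0.032,-0.024,-0.006,0,0,0]]' 0.0 40
$I '[[0.032,-0.024,0,0,0,0],[0.032,-0.024,0,0,0,0],[0.032,-0.024,0,0,0,0],[0.032,-0.024,0,0,0,0],[0.032,-0.024,0,0,0,0]]'
$I '[[0.032,-0.024,0,0,0,0],[0.032,-0.024,0,0,0,0],[0.032,-0.024,0,0,0,0],[0.032,-0.024,0,0,0,0],[0.032,-0.024,0,0,0,0]]'
python3 - <<'E'
from h import *;from rig import env
go(env,[.65,.068,.26],(Ro.from_euler("z",-.21)*Ro.from_euler("x",np.pi)).as_matrix())
E
```

```text
t: 0.52
eef_pos: [0.3111, -0.4345, 0.2691]
eef_rot: [3.141, -0.0, 0.338]
force: [0.5, -1.2, 0.9]
width: 0.299
finger_force: 0.0
t: 0.93
eef_pos: [0.4218, -0.2676, 0.268]
eef_rot: [3.141, 0.0, 0.339]
force: [0.9, -0.3, -0.8]
width: 0.0
finger_force: 0.0
t: 1.35
eef_pos: [0.5328, -0.1014, 0.2679]
eef_rot: [-3.142, 0.0, 0.339]
force: [1.4, -1.1, -0.2]
width: -0.002
finger_force: 0.0
t 1.35 pos [ 0.5328 -0.1014  0.2679] R [[0.943, 0.332, -0.0], [0.332, -0.943, -0.0], [-0.0, -0.0, -1.0]] q [ 0.4   0.25 -0.37  1.71  0.1   1.2  -1.22] F [ 1.4 -1.1 -0.2] w -0.0 0.0
shift [ 0.1668 -0.1208  0.0078]
rotvec [0.    0.    0.549]
```

```bash
I='python3 inch.py'
$I '[[0.032,-0.024,0,0,0,0],[0.032,-0.024,0,0,0,0],[0.032,-0.024,0,0,0,0],[0.032,-0.024,0,0,0,0],[0.03,-0.02,0,0,0,0]]'
$I '[[0,0,0,0,0,0.11],[0,0,0,0,0,0.11],[0,0,0,0,0,0.11],[0,0,0,0,0,0.11],[0,0,0,0,0,0.109]]'
$I '[[0,0,0,0,0,0]]'
python3 - <<'E'
from h import *;from rig import env
go(env,[.643,.069,.172],(Ro.from_euler("z",-.21)*Ro.from_euler("x",np.pi)).as_matrix())
E
```

```text
t: 1.77
eef_pos: [0.6433, 0.0615, 0.2675]
eef_rot: [-3.141, 0.001, 0.34]
force: [0.4, -0.6, 0.3]
width: -0.0
finger_force: 0.0
t: 2.18
eef_pos: [0.6425, 0.0589, 0.2673]
eef_rot: [3.141, 0.001, -0.215]
force: [0.4, -1.2, 0.4]
width: 0.003
finger_force: 0.0
t: 2.27
eef_pos: [0.6425, 0.0588, 0.2674]
eef_rot: [3.141, 0.001, -0.215]
force: [-0.3, 0.5, 0.1]
width: 0.001
finger_force: 0.0
t 2.27 pos [0.6425 0.0588 0.2674] R [[0.977, -0.213, -0.001], [-0.213, -0.977, -0.0], [-0.001, 0.001, -1.0]] q [ 0.04  0.43 -0.3   1.45  0.13  1.28 -2.06] F [-0.3  0.5  0.1] w 0.0 0.0
shift [-0.0016 -0.0101  0.0954]
rotvec [ 0.001  0.001 -0.005]
```

```bash
I='python3 inch.py'
$I '[[0,-0.01,0.03,0,0,0],[0,0,0.033,0,0,0],[0,0,0.032,0,0,0],[-0.02,0,0,0,0,0],[-0.02,0,0,0,0,0]]'
$I '[[-0.013,0,0.006,0,0,0],[-0.013,0,0.006,0,0,0],[-0.010,0,0.008,0,0,0],[-0.010,0,0.008,0,0,0],[-0.008,0,0.011,0,0,0]]'
python3 - <<'E'
from h import *;from rig import env
for n in("scene",):
    s=env.snapshot(n);cv2.imwrite("pics/sc1.png",cv2.resize(s["pixels"][100:265,225:400],None,fx=3.5,fy=3.5,interpolation=cv2.INTER_CUBIC))
go(env,[.6,.069,.1])
E
```

```text
t: 2.68
eef_pos: [0.6038, 0.0762, 0.1693]
eef_rot: [3.14, 0.006, -0.207]
force: [-0.5, 0.9, 1.4]
width: -0.005
finger_force: 0.0
t: 3.1
eef_pos: [0.5526, 0.0884, 0.1342]
eef_rot: [-3.141, -0.001, -0.206]
force: [0.8, 0.6, 0.1]
width: 0.0
finger_force: 0.3
t 3.15 pos [0.5499 0.0885 0.1317] R [[0.979, -0.204, -0.003], [-0.204, -0.979, -0.0], [-0.003, 0.001, -1.0]] q [ 0.    0.41 -0.32  1.83  0.16  0.93 -2.16] F [-2.3 -0.4 -2.6] w 0.0 0.11650909096715623
shift [0.0532 0.0089 0.0316]
```

View pics/sc1.png

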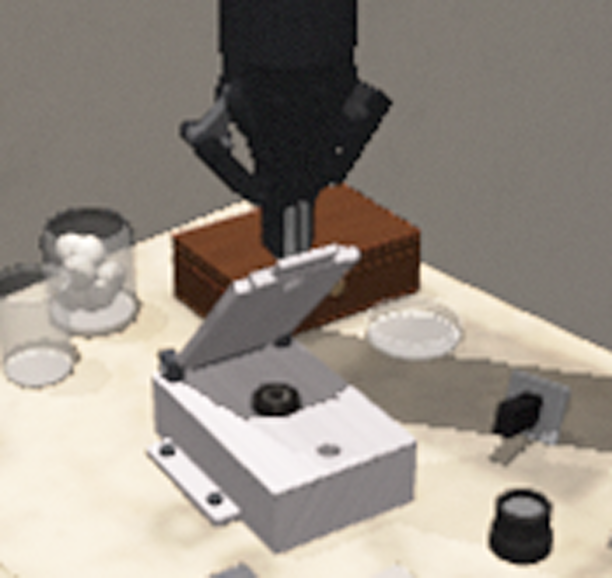

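The lid is about half folded, its edge at about (300,270) in the crop, with the fingers behind it. I'll continue the arc.

```bash
I='python3 inch.py'
$I '[[-0.006,0,0.008,0,0,0],[-0.004,0,0.009,0,0,0],[-0.004,0,0.010,0,0,0],[-0.002,0,0.008,0,0,0],[-0.002,0,0.007,0,0,0]]'
$I '[[0,0,0.007,0,0,0],[0,0,0.004,0,0,0],[0,0,0,0,0,0],[0,0,0,0,0,0]]'
python3 - <<'E'
from h import *;from rig import env
go(env,[.469,-.03,.25])
E
```

```text
t: 3.57
eef_pos: [0.5338, 0.0927, 0.0908]
eef_rot: [3.141, 0.003, -0.209]
force: [-2.4, 1.9, 2.8]
width: -0.001
finger_force: 2.8
t: 3.9
eef_pos: [0.5357, 0.0916, 0.0807]
eef_rot: [3.141, -0.0, -0.21]
force: [-0.3, -1.0, 0.3]
width: 0.002
finger_force: 0.0
t 3.9 pos [0.5357 0.0916 0.0807] R [[0.978, -0.209, -0.0], [-0.209, -0.978, -0.0], [0.0, 0.0, -1.0]] q [-0.02  0.45 -0.31  1.91  0.19  0.81 -2.21] F [-0.3 -1.   0.3] w 0.0 0.0
shift [-0.0398  0.1329 -0.1692]
```

```bash
I='python3 inch.py'
$I '[[0,0,0.004,0,0,0],[0,0,0.002,0,0,0],[0,0,0,0,0,0]]'
$I '[[0,0,-0.03,0,0,0],[0,0,-0.035,0,0,0],[0,0,-0.035,0,0,0],[0,0,-0.035,0,0,0],[0,0.035,-0.015,0,0,0]]' 1.0
$I '[[0,0.04,0,0,0,0],[-0.02,0.03,0,0,0,0],[-0.02,0.03,0,0,0,0]]'
python3 - <<'E'
from h import *;from rig import env
d={}
for n in("scene","top"):
    d[n]=env.snapshot(n)
pickle.dump(d,open("d1.pkl","wb"))
a=cv2.resize(d["top"]["pixels"][165:275,275:415],None,fx=3.5,fy=3.5);b=cv2.resize(d["scene"]["pixels"][140:265,255:370],None,fx=3.1,fy=3.08)
h=min(len(a),len(b));cv2.imwrite("pics/both1.png",np.hstack([a[:h,:430],b[:h]]))
dr=np.array([-.21,.978,0]);dr/=np.linalg.norm(dr);up=np.array([0,0,1.])
e=np.radians(63);z=-dr*np.cos(e)-up*np.sin(e);pz=dr*np.cos(np.radians(18))+up*np.sin(np.radians(18))
y=np.cross(z,pz);y/=np.linalg.norm(y)
for yy in(y,-y): go(env,[.4675,-.027,.15],np.c_[np.cross(yy,z),yy,z])
E
```

```text
t: 4.15
eef_pos: [0.5353, 0.0918, 0.0747]
eef_rot: [3.141, 0.0, -0.21]
force: [0.3, -0.8, -0.4]
width: 0.0
finger_force: 0.0
t: 4.57
eef_pos: [0.5304, 0.0649, 0.2302]
eef_rot: [-3.135, -0.006, -0.202]
force: [2.4, 0.7, 1.1]
width: 0.709
finger_force: 0.0
t: 4.82
eef_pos: [0.4676, -0.0336, 0.2253]
eef_rot: [-3.142, -0.001, -0.212]
force: [-0.2, -0.3, -0.1]
width: 1.0
finger_force: 0.0
t 4.92 pos [ 0.4645 -0.0365  0.2251] R [[0.977, -0.215, -0.002], [-0.215, -0.977, -0.003], [-0.001, 0.003, -1.0]] q [ 0.23  0.15 -0.28  1.93  0.05  1.07 -1.86] F [ 0.   0.5 -1. ] w 1.0 0.0
shift [ 0.0009 -0.0101  0.0751]
rotvec [-0.469 -0.298 -1.956]
t 4.92 pos [ 0.4645 -0.0365  0.2251] R [[0.977, -0.215, -0.002], [-0.215, -0.977, -0.003], [-0.001, 0.003, -1.0]] q [ 0.23  0.15 -0.28  1.93  0.05  1.07 -1.86] F [ 0.   0.5 -1. ] w 1.0 0.0
shift [ 0.0009 -0.0101  0.0751]
rotvec [-0.266  0.418  1.121]
```

View pics/both1.png

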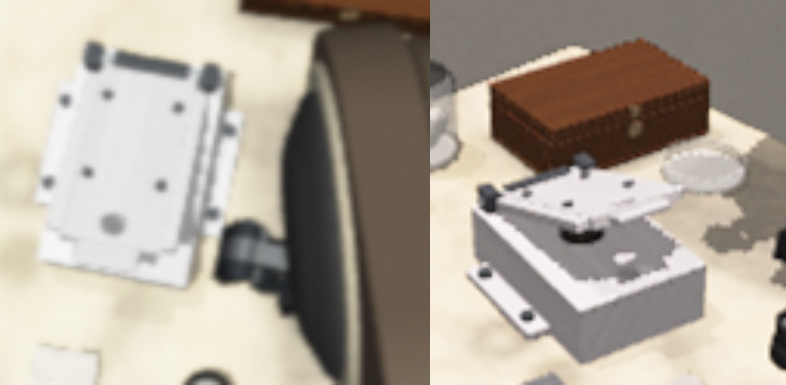

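```bash
cat >> h.py <<'E'
hole=np.array([.505,.0982,.045]);yaw=-.2095
ux=np.array([np.cos(yaw),np.sin(yaw),0]);n=np.array([-ux[1],ux[0],0]);hinge=hole+.121*ux;hinge[2]=.052
def lid(s,p):
    o,e=ray(s,*p);X=o+e*(n@(hinge-o))/(n@e);r=X-hinge
    return np.hypot(r@ux,r[2]),np.pi-np.arctan2(r[2],r@ux)
E
python3 - <<'E'
from h import *
d=pickle.load(open("d1.pkl","rb"))
t,s=d["top"],d["scene"]
print(lid(t,(307.1,228.8)))
p=(255+585-430,0)
# depth of lid plate along midline from top cam
for v in range(195,242,4):
    X=dep(t,309+(210-v)*.12*0,v);print(v,((X-hinge)@ux).round(4),X[2].round(4))
b=cv2.resize(s["pixels"][165:225,265:345],None,fx=9,fy=9,interpolation=cv2.INTER_CUBIC);cv2.imwrite("pics/lid1.png",b)
E
```

```text
(np.float64(0.11958268504957954), np.float64(0.35118820691103014))
195 -0.0325 0.0663
199 -0.0419 0.0672
203 -0.052 0.0729
207 -0.0613 0.0747
211 -0.0709 0.0792
215 -0.0806 0.0862
219 -0.0897 0.0882
223 -0.0988 0.0916
227 -0.1069 0.0858
231 -0.1123 0.043
235 -0.1253 0.1006
239 -0.134 0.1061
```

View pics/lid1.png

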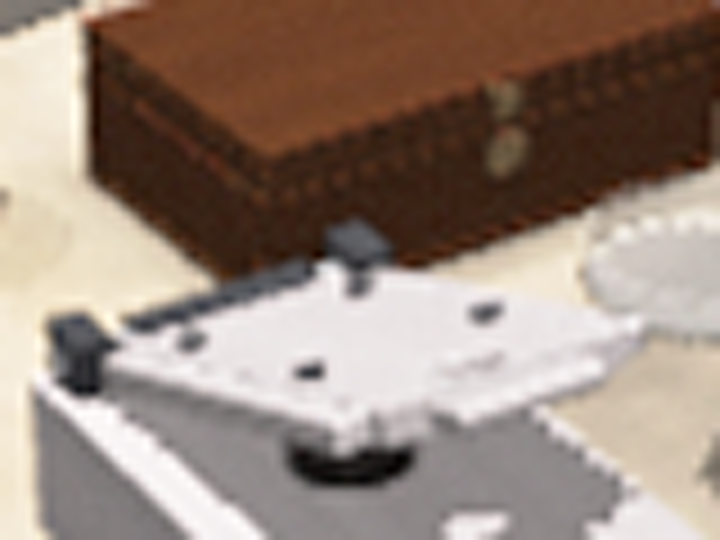

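The lid stands at about 0.35 rad: its hole is at (307,229) in the top view and its lip is visibly raised. So it came up again, and I'll press it once more and check it under pressure.

```bash
I='python3 inch.py'
$I '[[0.02,-0.03,0,0,0,0],[0.02,-0.04,0,0,0,0],[0.002,-0.04,0.01,0,0,0],[0,-0.02,0.03,0,0,0],[0,0,0.03,0,0,0]]' 0.0
$I '[[0,0,0.02,0,0,0],[0,0,0,0,0,0]]'
python3 - <<'E'
from h import *;from rig import env
s=env.snapshot("scene");pickle.dump(s,open("d2.pkl","wb"))
g=hinge-.1*ux;g[2]=.11
go(env,g)
# depth of lid in scene cam along lid midline for candidate angles
E
```

```text
t: 5.33
eef_pos: [0.5362, 0.0914, 0.1555]
eef_rot: [-3.136, -0.003, -0.203]
force: [-0.2, -1.0, -0.4]
width: 0.299
finger_force: 0.0
t: 5.5
eef_pos: [0.5317, 0.0846, 0.1309]
eef_rot: [3.139, 0.007, -0.209]
force: [-1.3, -1.1, 0.8]
width: 0.003
finger_force: 0.0
t 5.55 pos [0.533  0.0845 0.1333] R [[0.978, -0.208, -0.004], [-0.208, -0.978, -0.001], [-0.004, 0.001, -1.0]] q [ 0.02  0.38 -0.34  1.87  0.15  0.92 -2.17] F [ 0.7  0.3 -0.6] w -0.0 0.0
shift [-0.0091 -0.0076  0.0233]
```

```bash
I='python3 inch.py'
$I '[[-0.009,-0.008,0.01,0,0,0],[0,0,0.01,0,0,0],[0,0,0.01,0,0,0],[0,0,0,0,0,0]]'
$I '[[0,0,0.007,0,0,0],[0,0,0.007,0,0,0],[0,0,0.006,0,0,0],[0,0,0,0,0,0]]'
python3 - <<'E'
from h import *;from rig import env
s=env.snapshot("scene");pickle.dump(s,open("d2.pkl","wb"))
b=cv2.resize(s["pixels"][155:235,255:365],None,fx=7,fy=7,interpolation=cv2.INTER_CUBIC);cv2.imwrite("pics/lid2.png",b)
g=hinge-.1*ux;g[2]=.076
go(env,g)
E
```

```text
t: 5.88
eef_pos: [0.5269, 0.0933, 0.1041]
eef_rot: [3.141, 0.001, -0.21]
force: [-0.1, -1.1, -0.0]
width: -0.0
finger_force: 0.0
t: 6.22
eef_pos: [0.5265, 0.0935, 0.0837]
eef_rot: [3.141, 0.002, -0.211]
force: [-1.1, 0.7, 0.1]
width: -0.003
finger_force: 0.0
t 6.27 pos [0.5268 0.0937 0.0843] R [[0.978, -0.209, -0.001], [-0.209, -0.978, -0.0], [-0.001, 0.001, -1.0]] q [-0.01  0.44 -0.33  1.93  0.19  0.81 -2.22] F [-0.2  0.1  0.1] w -0.0 0.0
shift [-0.0012  0.0001  0.0083]
```

View pics/lid2.png

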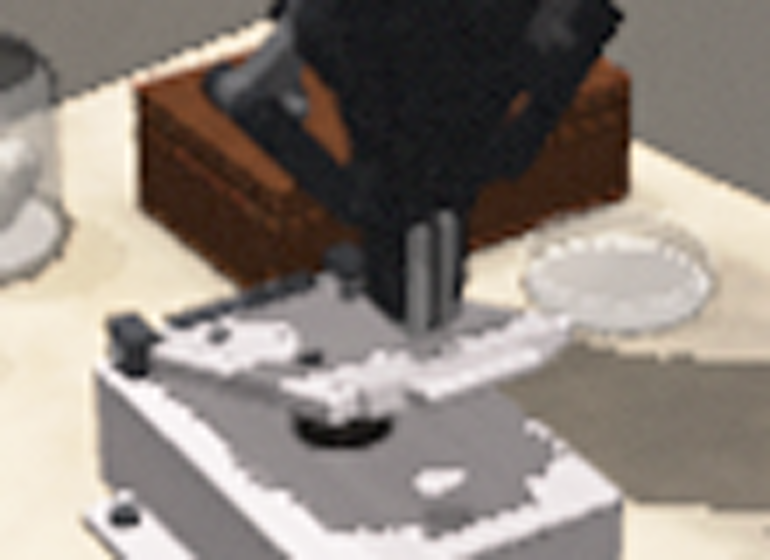

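Here the fingers stand over the raised plate with their tips at about (425,325) in the crop. I'll triangulate the actual tip height.

Run:
```python
from h import *
s=pickle.load(open("d2.pkl","rb"))
for x,y in((425,328),(405,320),(452,318)):
    p=((x+.5)/7-.5+255,(y+.5)/7-.5+155)
    o,e=ray(s,*p)
    for du in(0,-.011): 
        X=o+e*((ux@(np.array([.5268,.0937,0])+du*ux-o))/(ux@e));print(x,y,du,X.round(4))
    print("dep",dep(s,*p).round(4))
# lid: lip outer end left/right corners, plate corner
for x,y in((415,395),(568,330),(345,415),(490,372)):
    p=((x+.5)/7-.5+255,(y+.5)/7-.5+155);print((x,y),dep(s,*p).round(4), ((dep(s,*p)-hinge)@ux).round(4))
```

```text
425 328 0 [0.5255 0.0877 0.0957]
425 328 -0.011 [0.5162 0.0968 0.1037]
dep [0.5156 0.0974 0.1042]
405 320 0 [0.527  0.0945 0.1006]
405 320 -0.011 [0.5176 0.1035 0.1086]
dep [0.5211 0.1001 0.1056]
452 318 0 [0.5236 0.0785 0.0961]
452 318 -0.011 [0.5143 0.0878 0.1042]
dep [0.5354 0.0667 0.0859]
(415, 395) [0.4945 0.1217 0.102 ] -0.1362
(568, 330) [ 0.6024 -0.0577 -0.0012] 0.0066
(345, 415) [0.5108 0.1333 0.0927] -0.1226
(490, 372) [0.4858 0.1007 0.1044] -0.1403
```

```bash
cat > tipz.py <<'E'
from h import *;from rig import env
s=env.snapshot("scene");o=env.observe();tcp=o["eef_pos"]
V,U=np.mgrid[60:260,230:420];z=s["z_map"][60:260,230:420]
P=np.stack([(U-s["cx"])/s["fx"]*z,(V-s["cy"])/s["fy"]*z,z],-1)-s["t"];P=P@s["R"]
D=(P-tcp);a=D@ux;b=D@n
m=(abs(a)<.03)&(abs(b)<.02)&(z>0)
h=P[...,2][m];hist,e=np.histogram(h,np.arange(.04,.32,.005))
print("tcp",tcp.round(4),[(round(x,3),int(c)) for x,c in zip(e,hist) if c])
Q=P-hinge;r=Q@ux;w=Q@n
k=(abs(w)<.03)&(r<-.03)&(r>-.15)&(P[...,2]>.047)&~((abs(b)<.045)&(a>-.02))
print("lid pts",k.sum(),[(round(x,3),P[...,2][k&(abs(r-x)<.004)].round(3)[:8].tolist()) for x in(-.05,-.08,-.11,-.13,-.145)])
E
I='python3 inch.py'
$I '[[0,0,-0.035,0,0,0],[0,0,-0.035,0,0,0],[0,0,0,0,0,0]]'
python3 tipz.py
```

```text
t: 6.52
eef_pos: [0.5307, 0.0952, 0.1612]
eef_rot: [-3.138, -0.008, -0.21]
force: [1.1, 1.3, 1.2]
width: 0.0
finger_force: 0.0
tcp [0.5298 0.0947 0.1588] [(np.float64(0.04), 110), (np.float64(0.045), 182), (np.float64(0.05), 17), (np.float64(0.075), 2), (np.float64(0.08), 26), (np.float64(0.085), 37), (np.float64(0.09), 39), (np.float64(0.095), 29), (np.float64(0.1), 20), (np.float64(0.175), 2), (np.float64(0.18), 16), (np.float64(0.185), 30), (np.float64(0.19), 38), (np.float64(0.195), 37), (np.float64(0.2), 37), (np.float64(0.205), 38), (np.float64(0.21), 34), (np.float64(0.215), 28), (np.float64(0.22), 36), (np.float64(0.225), 47), (np.float64(0.23), 56), (np.float64(0.235), 38), (np.float64(0.24), 45), (np.float64(0.245), 63), (np.float64(0.25), 37), (np.float64(0.255), 47), (np.float64(0.26), 53), (np.float64(0.265), 45), (np.float64(0.27), 50), (np.float64(0.275), 56), (np.float64(0.28), 62), (np.float64(0.285), 60), (np.float64(0.29), 45), (np.float64(0.295), 20), (np.float64(0.305), 1), (np.float64(0.31), 1)]
lid pts 1599 [(-0.05, []), (-0.08, []), (-0.11, []), (-0.13, [0.394, 0.394, 0.394, 0.394, 0.394, 0.394, 0.394, 0.394]), (-0.145, [0.103, 0.105, 0.103, 0.108, 0.105, 0.104, 0.104, 0.104])]
```

The depth image puts the closed fingertips near z=0.178, though the reported TCP is at 0.159. That is about 40 mm higher than stated, so I'll check this tool offset in all axes.

```bash
cat > tip3.py <<'E'
from h import *;from rig import env
import sys
o=env.observe();tcp=o["eef_pos"];R=Ro.from_euler("xyz",o["eef_rot"]).as_matrix()
for nm in("scene","top"):
    s=env.snapshot(nm);V,U=np.mgrid[0:400,0:640];z=s["z_map"]
    P=np.stack([(U-s["cx"])/s["fx"]*z,(V-s["cy"])/s["fy"]*z,z],-1)-s["t"];P=P@s["R"]
    L=(P-tcp)@R   # tool coordinates
    m=(z>0)&(abs(L[...,0])<.05)&(abs(L[...,1])<.075)&(L[...,2]>-.17)&(L[...,2]<.04)
    lab=cv2.connectedComponents(m.astype(np.uint8))[1]
    for lo in np.arange(-.16,.04,.01):
        k=m&(L[...,2]>=lo)&(L[...,2]<lo+.01)
        if k.sum()>3:
            q=L[k];print(nm,lo.round(3),k.sum(),"x",q[:,0].min().round(3),q[:,0].max().round(3),"y",q[:,1].min().round(3),q[:,1].max().round(3))
print(o["t"],tcp,o["width"])
E
python3 tip3.py
```

```text
scene -0.16 224 x -0.039 0.011 y -0.038 0.027
scene -0.15 110 x -0.039 0.009 y -0.038 0.023
scene -0.14 157 x -0.015 0.007 y -0.039 0.039
scene -0.13 254 x -0.023 0.008 y -0.043 0.04
scene -0.12 272 x -0.022 0.01 y -0.059 0.059
scene -0.11 297 x -0.021 0.012 y -0.062 0.062
scene -0.1 222 x -0.02 0.012 y -0.058 0.058
scene -0.09 211 x -0.02 0.016 y -0.049 0.052
scene -0.08 192 x -0.015 0.011 y -0.041 0.042
scene -0.07 131 x -0.016 0.009 y -0.033 0.036
scene -0.06 62 x -0.014 0.006 y -0.015 0.018
scene -0.05 78 x -0.014 0.005 y -0.014 0.015
scene -0.04 71 x -0.013 0.005 y -0.013 0.015
scene -0.03 51 x -0.014 0.006 y -0.013 0.013
scene -0.02 8 x -0.01 0.0 y -0.007 0.002
6.5667 [0.52977433 0.09470311 0.15876879] 0.005108007741882218
```

The offset is along z only: the tips are centred in x and y but end about 20 mm short of the reported TCP, at tool z ≈ -0.02. I'll press again with that correction.

```bash
I='python3 inch.py'
$I '[[-0.003,0,0.03,0,0,0],[0,0,0.03,0,0,0],[0,0,0.015,0,0,0],[0,0,0.01,0,0,0],[0,0,0.008,0,0,0]]'
$I '[[0,0,0.008,0,0,0],[0,0,0.007,0,0,0],[0,0,0.006,0,0,0],[0,0,0,0,0,0],[0,0,0,0,0,0]]'
$I '[[0,0,0.003,0,0,0],[0,0,0,0,0,0]]'
python3 tipz.py
```

```text
t: 7.08
eef_pos: [0.5232, 0.0944, 0.0602]
eef_rot: [3.141, 0.003, -0.21]
force: [-0.4, 0.1, 0.3]
width: 0.003
finger_force: 0.2
t: 7.5
eef_pos: [0.5244, 0.0946, 0.0411]
eef_rot: [3.142, -0.0, -0.21]
force: [-0.1, -0.0, 0.6]
width: 0.005
finger_force: 0.3
t: 7.67
eef_pos: [0.5246, 0.0947, 0.0383]
eef_rot: [-3.141, -0.001, -0.21]
force: [-0.4, -0.4, 1.8]
width: -0.001
finger_force: 0.9
tcp [0.5247 0.0947 0.0384] [(np.float64(0.04), 2), (np.float64(0.045), 9), (np.float64(0.05), 47), (np.float64(0.055), 141), (np.float64(0.06), 20), (np.float64(0.065), 30), (np.float64(0.07), 27), (np.float64(0.075), 25), (np.float64(0.08), 31), (np.float64(0.085), 31), (np.float64(0.09), 26), (np.float64(0.095), 25), (np.float64(0.1), 33), (np.float64(0.105), 48), (np.float64(0.11), 41), (np.float64(0.115), 23), (np.float64(0.12), 43), (np.float64(0.125), 39), (np.float64(0.13), 39), (np.float64(0.135), 39), (np.float64(0.14), 39), (np.float64(0.145), 35), (np.float64(0.15), 47), (np.float64(0.155), 44), (np.float64(0.16), 65), (np.float64(0.165), 33), (np.float64(0.17), 10), (np.float64(0.175), 2), (np.float64(0.18), 1), (np.float64(0.205), 1), (np.float64(0.225), 11), (np.float64(0.23), 20), (np.float64(0.235), 17)]
lid pts 2974 [(-0.05, []), (-0.08, []), (-0.11, []), (-0.13, [0.365, 0.365, 0.365, 0.364, 0.364, 0.365, 0.365, 0.365]), (-0.145, [0.388, 0.386, 0.385, 0.385, 0.383, 0.383, 0.383, 0.381])]
```

```bash
I='python3 inch.py'
$I '[[0,0,-0.03,0,0,0],[0,0,-0.035,0,0,0],[0,0,-0.035,0,0,0],[0,0,-0.02,0,0,0],[-0.01,0.035,0,0,0,0]]'
$I '[[-0.01,0.035,0,0,0,0],[-0.01,0.035,0,0,0,0],[0,0,0,0,0,0]]' 1.0
python3 - <<'E'
from h import *;from rig import env
s=env.snapshot("top");pickle.dump(s,open("d3.pkl","wb"))
cv2.imwrite("pics/top3.png",cv2.resize(s["pixels"][165:275,275:415],None,fx=5,fy=5,interpolation=cv2.INTER_CUBIC))
for x in(-.05,-.08,-.1,-.11,-.121,-.13,-.145):
    r=[]
    for w in(-.02,.02):
        # iterate along vertical to hit the surface
        X=hinge+x*ux+w*n;z=.055
        for _ in range(5):
            X[2]=z;u,v=proj(s,X);z=dep(s,u,v)[2]
        r.append(round(float(z),4))
    print(x,r)
dr=np.array([-.21,.978,0]);dr/=np.linalg.norm(dr);up=np.array([0,0,1.])
e=np.radians(63);z=-dr*np.cos(e)-up*np.sin(e);pz=dr*np.cos(np.radians(18))+up*np.sin(np.radians(18))
y=np.cross(z,pz);y/=np.linalg.norm(y)
go(env,[.4675,-.027,.14],np.c_[np.cross(y,z),y,z])
E
```

```text
t: 8.13
eef_pos: [0.5123, 0.069, 0.1634]
eef_rot: [-3.134, -0.01, -0.203]
force: [1.3, -0.1, 0.8]
width: 0.0
finger_force: 0.0
t: 8.38
eef_pos: [0.4698, -0.0086, 0.1579]
eef_rot: [3.137, 0.001, -0.217]
force: [-0.5, -0.8, -0.2]
width: 0.419
finger_force: 0.0
-0.05 [0.0601, 0.0584]
-0.08 [0.5415, 0.0621]
-0.1 [0.061, 0.0608]
-0.11 [0.0663, 0.0636]
-0.121 [0.0656, 0.0614]
-0.13 [0.0664, 0.0664]
-0.145 [0.0616, 0.064]
t 8.43 pos [ 0.4716 -0.0057  0.1583] R [[0.977, -0.214, -0.0], [-0.214, -0.977, -0.002], [0.0, 0.002, -1.0]] q [ 0.19  0.23 -0.32  2.01  0.1   0.92 -1.97] F [1.3 0.6 1. ] w 0.5 0.0
shift [0.0006 0.0217 0.0183]
rotvec [-0.468 -0.3   -1.956]
```

```bash
I='python3 inch.py'
$I '[[0,0.022,0,0,0,0],[0,0,0,-0.0275,-0.0176,-0.115],[0,0,0,-0.0275,-0.0176,-0.115],[0,0,0,-0.0275,-0.0176,-0.115],[0,0,0,-0.0275,-0.0176,-0.115]]'
$I '[[0,0,0,-0.0275,-0.0176,-0.115],[0,0,0,-0.0275,-0.0176,-0.115],[0,0,0,-0.0275,-0.0176,-0.115],[0,0,0,-0.0275,-0.0176,-0.115],[0,0,0,-0.0275,-0.0176,-0.115]]'
$I '[[0,0,0,-0.0275,-0.0176,-0.115],[0,0,0,-0.0275,-0.0176,-0.115],[0,0,0,-0.0275,-0.0176,-0.115],[0,0,0,-0.0275,-0.0176,-0.115],[0,0,0,-0.0275,-0.0176,-0.115]]'
$I '[[0,0,0,-0.0275,-0.0176,-0.115],[0,0,0,-0.0275,-0.0176,-0.115],[0,0,0,-0.0275,-0.0176,-0.115],[0,0,0,0,0,0]]'
cat > pose.py <<'E'
from h import *;from rig import env
up=np.array([0,0,1.])
dr=np.array([-.21,.978,0]);dr/=np.linalg.norm(dr)
e=np.radians(63);z=-dr*np.cos(e)-up*np.sin(e);pz=dr*np.cos(np.radians(18))+up*np.sin(np.radians(18))
y=np.cross(z,pz);y/=np.linalg.norm(y)
go(env,[.4675,-.027,.14],np.c_[np.cross(y,z),y,z])
E
python3 pose.py; python3 tip3.py
```

```text
t: 8.85
eef_pos: [0.4693, -0.0228, 0.1583]
eef_rot: [3.05, 0.093, 0.252]
force: [0.3, -0.1, 0.2]
width: 1.002
finger_force: 0.0
t: 9.27
eef_pos: [0.4692, -0.0223, 0.1581]
eef_rot: [3.009, 0.249, 0.822]
force: [0.6, -0.8, 0.3]
width: 1.0
finger_force: 0.0
t: 9.68
eef_pos: [0.4692, -0.022, 0.158]
eef_rot: [3.063, 0.401, 1.416]
force: [0.5, -1.3, -0.2]
width: 1.001
finger_force: 0.0
t: 10.02
eef_pos: [0.4681, -0.0218, 0.1578]
eef_rot: [-3.141, 0.469, 1.795]
force: [0.1, 0.6, 0.2]
width: 1.002
finger_force: 0.0
t 10.02 pos [ 0.4681 -0.0218  0.1578] R [[-0.198, 0.975, 0.1], [0.87, 0.222, -0.44], [-0.452, -0.0, -0.892]] q [ 0.08  0.3  -0.59  2.07  0.71  1.08 -0.7 ] F [0.1 0.6 0.2] w 1.0 0.0
shift [ 0.0036 -0.0017  0.0181]
rotvec [ 0.006 -0.003  0.011]
scene -0.16 163 x -0.016 0.038 y -0.04 0.023
scene -0.15 67 x -0.014 0.037 y -0.039 0.021
scene -0.14 249 x -0.012 0.013 y -0.07 0.066
scene -0.13 232 x -0.013 0.021 y -0.071 0.068
scene -0.12 207 x -0.011 0.02 y -0.072 0.069
scene -0.11 183 x -0.013 0.018 y -0.074 0.07
scene -0.1 232 x -0.013 0.018 y -0.074 0.071
scene -0.09 222 x -0.012 0.0
[... 172 characters left out ...]
.013 0.011 y -0.058 0.054
scene -0.04 35 x -0.013 0.012 y -0.051 0.053
top -0.16 116 x -0.04 -0.003 y -0.037 0.037
top -0.15 29 x -0.038 -0.007 y -0.037 0.036
top -0.14 287 x -0.015 0.011 y -0.067 0.068
top -0.13 156 x -0.016 0.01 y -0.068 0.069
top -0.12 121 x -0.022 0.01 y -0.07 0.069
top -0.11 102 x -0.021 0.005 y -0.071 0.071
top -0.1 166 x -0.019 0.008 y -0.073 0.071
top -0.09 202 x -0.019 0.011 y -0.074 0.074
top -0.08 102 x -0.016 0.01 y -0.073 0.072
top -0.07 21 x -0.014 0.008 y -0.058 0.058
top -0.06 24 x -0.013 -0.007 y -0.056 0.055
top -0.05 31 x -0.014 -0.002 y -0.056 0.055
top -0.04 22 x -0.013 0.006 y -0.055 0.055
10.0167 [ 0.46805224 -0.0217906   0.15778883] 1.0020858333860683
```

The tool frame still holds when tilted: the fingers are centred and the offset runs along the tool's z (reported TCP about 41 mm too far ahead). Grasp targets are set on that basis.

Run:
```python
from h import *;from rig import env
o=env.observe();z=Ro.from_euler("xyz",o["eef_rot"]).as_matrix()[:,2]
go(env,np.array([.4675,-.027,.0293])+.035*z)
```

```text
t 10.12 pos [ 0.4686 -0.0226  0.1581] R [[-0.188, 0.977, 0.098], [0.873, 0.212, -0.44], [-0.451, 0.003, -0.893]] q [ 0.08  0.3  -0.59  2.07  0.71  1.08 -0.71] F [ 0.3 -0.6  0.1] w 1.0 0.0
shift [ 0.0545 -0.0024  0.1518]
```

```bash
I='python3 inch.py'
$I '[[0.027,-0.001,0.01,0,0,0],[0.027,-0.001,0.02,0,0,0],[0,0,0.035,0,0,0],[0,0,0.035,0,0,0],[0,0,0,0,0,0]]'
$I '[[0,0,0.025,0,0,0],[0,0,0.018,0,0,0],[0,0,0.009,0,0,0],[0,0,0,0,0,0]]'
python3 - <<'E'
from h import *;from rig import env
o=env.observe();z=Ro.from_euler("xyz",o["eef_rot"]).as_matrix()[:,2]
go(env,np.array([.4675,-.027,.0293])+.035*z)
s=env.snapshot("scene");t=env.snapshot("top")
a=cv2.resize(s["pixels"][170:250,330:430],None,fx=4,fy=4,interpolation=cv2.INTER_CUBIC);b=cv2.resize(t["pixels"][215:295,320:420],None,fx=4,fy=4,interpolation=cv2.INTER_CUBIC)
cv2.imwrite("pics/grasp.png",np.hstack([a,b]))
E
```

```text
t: 10.53
eef_pos: [0.4636, -0.0242, 0.0399]
eef_rot: [-3.136, 0.47, 1.783]
force: [-0.1, 0.2, 0.4]
width: 0.998
finger_force: 0.0
t: 10.87
eef_pos: [0.4708, -0.0446, -0.0028]
eef_rot: [3.141, 0.469, 1.784]
force: [-0.8, -1.2, 0.4]
width: 1.002
finger_force: 0.0
t 10.87 pos [ 0.4708 -0.0446 -0.0028] R [[-0.189, 0.977, 0.096], [0.872, 0.211, -0.442], [-0.452, 0.0, -0.892]] q [ 0.    0.58 -0.46  2.18  1.04  0.86 -1.06] F [-0.8 -1.2  0.4] w 1.0 0.0
shift [ 0.0015  0.0005 -0.0017]
```

View pics/grasp.png

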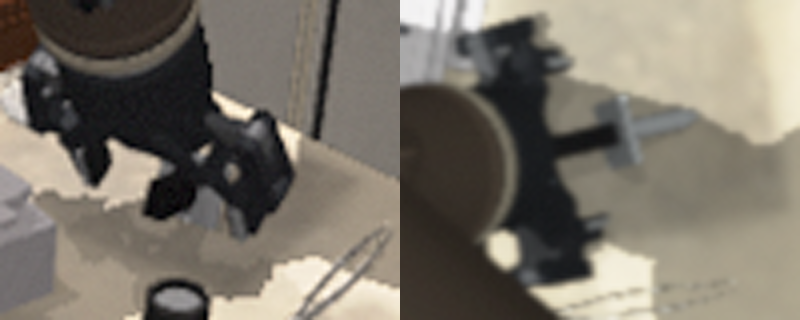

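The open fingers straddle the black handle, at about (165,195) in the scene half and (590,140) in the top half. Closing now.

```bash
I='python3 inch.py'
$I '[[0,0,0,0,0,0],[0,0,0,0,0,0],[0,0,0,0,0,0],[0,0,0,0,0,0],[0,0,0,0,0,0]]' 0.0 80
$I '[[0,0,0,0,0,0],[0,0,0,0,0,0]]'
$I '[[0.009,0,-0.017,0,0,0],[0.009,0,-0.017,0,0,0],[0.009,0,-0.017,0,0,0]]'
python3 - <<'E'
from h import *;from rig import env
go(env,[.4,0,.25])
E
```

```text
t: 11.38
eef_pos: [0.4713, -0.0436, -0.0016]
eef_rot: [3.139, 0.469, 1.786]
force: [0.0, -0.0, 0.8]
width: 0.295
finger_force: 0.0
t: 11.55
eef_pos: [0.4712, -0.0438, -0.0017]
eef_rot: [3.14, 0.469, 1.787]
force: [-1.2, 0.5, 4.1]
width: 0.149
finger_force: 77.8
t: 11.8
eef_pos: [0.4602, 0.0027, 0.0314]
eef_rot: [3.141, 0.468, 1.787]
force: [0.4, -0.2, -2.2]
width: 0.147
finger_force: 77.9
t 11.8 pos [0.4602 0.0027 0.0314] R [[-0.191, 0.977, 0.097], [0.872, 0.214, -0.441], [-0.451, 0.0, -0.892]] q [-0.05  0.53 -0.52  2.16  0.92  0.94 -1.04] F [ 0.4 -0.2 -2.2] w 0.15 77.91832566261292
shift [-0.0895 -0.0594 -0.1998]
```

```bash
I='python3 inch.py'
$I '[[-0.018,0,-0.034,0,0,0],[-0.027,-0.009,-0.029,0,0,0],[-0.027,-0.009,-0.029,0,0,0],[-0.027,-0.009,-0.029,0,0,0],[-0.027,-0.009,-0.029,0,0,0]]'
$I '[[0,0,0,0,0.12,0],[0,0,0,0,0.12,0],[0,0,0,0,0.12,0],[0,0,0,0,0.12,0],[0,0,0,0,0.12,0]]'
$I '[[0,0,0,0,0.12,0],[0,0,0,0,0.12,0],[0,0,0,0,0.12,0],[0,0,0,0,0.12,0],[0,0,0,0,0.12,0]]'
$I '[[0,0,0,0,0.057,0],[0,0,0,0,0,0]]'
python3 - <<'E'
from h import *;from rig import env
go(env,[.4,0,.25])
E
```

```text
t: 12.22
eef_pos: [0.434, -0.0494, 0.2233]
eef_rot: [3.141, 0.468, 1.788]
force: [1.1, -0.7, -1.6]
width: 0.151
finger_force: 78.1
t: 12.63
eef_pos: [0.4358, -0.0492, 0.2235]
eef_rot: [3.136, -0.135, 1.788]
force: [-0.4, 0.2, -1.8]
width: 0.155
finger_force: 78.1
t: 13.05
eef_pos: [0.4356, -0.0501, 0.2225]
eef_rot: [3.137, -0.736, 1.789]
force: [0.8, -0.0, -1.8]
width: 0.151
finger_force: 78.1
t: 13.22
eef_pos: [0.4344, -0.0516, 0.2193]
eef_rot: [-3.137, -0.794, 1.779]
force: [-0.4, -1.5, -2.3]
width: 0.15
finger_force: 78.2
t 13.22 pos [ 0.4344 -0.0516  0.2193] R [[-0.145, 0.978, -0.152], [0.686, 0.21, 0.697], [0.713, -0.003, -0.701]] q [ 0.81  0.48 -0.44  1.8  -0.45  1.4   0.77] F [-0.4 -1.5 -2.3] w 0.15 78.231121301651
shift [ 0.0623 -0.0229  0.0196]
```

```bash
I='python3 inch.py'
$I '[[0,0,0,-0.0856,0,0.0841],[0,0,0,-0.0856,0,0.0841],[0,0,0,-0.0856,0,0.0841],[0,0,0,-0.0856,0,0.0841],[0,0,0,-0.0856,0,0.0841]]'
$I '[[0,0,0,-0.0856,0,0.0841],[0,0,0,-0.0856,0,0.0841],[0,0,0,-0.0856,0,0.0841],[0,0,0,-0.0856,0,0.0841],[0,0,0,-0.0856,0,0.0841]]'
$I '[[0,0,0,-0.0856,0,0.0841],[0,0,0,-0.0856,0,0.0841],[0,0,0,-0.0856,0,0.0841],[0,0,0,0,0,0]]'
cat > pin.py <<'E'
from h import *;from rig import env
o=env.observe();R=Ro.from_euler("xyz",o["eef_rot"]).as_matrix();G=o["eef_pos"]-.037*R[:,2]
print("G",G.round(4));D={}
for nm in("scene","top"):
    s=env.snapshot(nm);D[nm]=s;V,U=np.mgrid[0:400,0:640];z=s["z_map"]
    P=np.stack([(U-s["cx"])/s["fx"]*z,(V-s["cy"])/s["fy"]*z,z],-1)-s["t"];P=P@s["R"]
    d=P-G;m=(z>0)&(np.hypot(d[...,0],d[...,1])<.04)&(d[...,2]<.03)&(d[...,2]>-.1)
    for lo in np.arange(-.095,.03,.008):
        k=m&(d[...,2]>=lo)&(d[...,2]<lo+.008)
        if k.sum()>2:
            q=d[k]; vs,us=np.nonzero(k);print(nm,"dz",lo.round(3),k.sum(),"mid px",(us.min()+us.max())/2,"w",us.max()-us.min()+1,"mean",q.mean(0).round(4))
    print(proj(s,G),proj(s,G-[0,0,.084]))
pickle.dump(D,open("dp.pkl","wb"))
go(env,[.505,.098,.2])
E
python3 pin.py
```

```text
t: 13.63
eef_pos: [0.4348, -0.0491, 0.222]
eef_rot: [3.134, -0.787, 1.187]
force: [0.6, 0.5, -0.8]
width: 0.153
finger_force: 78.5
t: 14.05
eef_pos: [0.4325, -0.0466, 0.2194]
eef_rot: [3.139, -0.788, 0.771]
force: [0.5, 0.9, -2.1]
width: 0.15
finger_force: 78.6
t: 14.38
eef_pos: [0.4303, -0.0469, 0.2147]
eef_rot: [-3.125, -0.787, 0.649]
force: [0.2, -0.1, -2.0]
width: 0.156
finger_force: 78.5
G [ 0.4098 -0.0633  0.2408]
scene dz -0.087 6 mid px 407.5 w 4 mean [-0.      0.0041 -0.0813]
scene dz -0.079 20 mid px 408.5 w 6 mean [-0.0018  0.0048 -0.0748]
scene dz -0.071 25 mid px 409.0 w 7 mean [-0.0018  0.0038 -0.0668]
scene dz -0.063 18 mid px 409.5 w 6 mean [-0.0024  0.0055 -0.0582]
scene dz -0.055 23 mid px 410.0 w 7 mean [-0.0014  0.0044 -0.0513]
scene dz -0.047 18 mid px 410.5 w 6 mean [-0.0026  0.0041 -0.044 ]
scene dz -0.039 25 mid px 411.0 w 21 mean [-0.0112  0.0153 -0.0325]
scene dz -0.031 164 mid px 411.5 w 22 mean [-0.0032  0.0075 -0.028 ]
scene dz -0.023 31 mid px 411.5 w 12 mean [-0.004   0.0069 -0.0193]
scene dz -0.015 37 mid px 411.0 w 15 mean [-0.0033  0.0133 -0.0106]
sc
[... 710 characters left out ...]
069 -0.0098]
top dz -0.007 65 mid px 389.5 w 20 mean [ 0.0101  0.0069 -0.0021]
top dz 0.001 91 mid px 395.5 w 26 mean [0.0042 0.0015 0.0049]
top dz 0.009 175 mid px 398.0 w 25 mean [-0.0002 -0.0027  0.0142]
top dz 0.017 152 mid px 403.0 w 31 mean [-0.0083 -0.0086  0.0207]
top dz 0.025 134 mid px 401.0 w 35 mean [-0.0127 -0.0086  0.0277]
(np.float64(392.2675223210245), np.float64(279.1666102004028)) (np.float64(385.6539241531464), np.float64(277.60089893505926))
t 14.48 pos [ 0.4312 -0.0485  0.2152] R [[0.561, 0.615, 0.555], [0.427, -0.789, 0.442], [0.709, -0.011, -0.705]] q [ 1.7   0.14 -1.13  2.36 -1.03  0.74  0.47] F [-0.7 -0.7 -1.9] w 0.15 78.48113536834717
shift [ 0.0932 -0.07    0.1164]
```

```bash
I='python3 inch.py'
$I '[[0.02,-0.011,0.02,0,0,0],[0.02,-0.011,0.02,0,0,0],[0.02,-0.011,0.02,0,0,0],[0.02,-0.011,0.02,0,0,0],[0.02,-0.011,0.02,0,0,0]]'
$I '[[0.02,-0.012,0.02,0,0,0],[0,0,0,0,0,0]]'
python3 - <<'E'
from h import *;from rig import env
o=env.observe();z=Ro.from_euler("xyz",o["eef_rot"]).as_matrix()[:,2]
go(env,np.array([.505,.0982,.2])+.037*z)
E
```

```text
t: 14.9
eef_pos: [0.5085, 0.0822, 0.2158]
eef_rot: [-3.122, -0.789, 0.651]
force: [1.3, -1.0, -1.7]
width: 0.148
finger_force: 78.6
t: 15.07
eef_pos: [0.523, 0.118, 0.2177]
eef_rot: [-3.123, -0.791, 0.668]
force: [-0.5, 0.4, -1.5]
width: 0.149
finger_force: 78.5
t 15.07 pos [0.523  0.118  0.2177] R [[0.552, 0.629, 0.547], [0.435, -0.777, 0.455], [0.711, -0.013, -0.703]] q [ 1.26  0.29 -1.37  2.32 -1.    0.22  0.03] F [-0.5  0.4 -1.5] w 0.15 78.47814559936523
shift [-0.0311  0.0043  0.0306]
```

```bash
I='python3 inch.py'
$I '[[0,0,0,0.085,-0.0016,-0.0844],[0,0,0,0.085,-0.0016,-0.0844],[0,0,0,0.085,-0.0016,-0.0844],[0,0,0,0.085,-0.0016,-0.0844],[0,0,0,0.085,-0.0016,-0.0844]]'
$I '[[0,0,0,0.085,-0.0016,-0.0844],[0,0,0,0.085,-0.0016,-0.0844],[0,0,0,0,0,0]]'
python3 - <<'E'
from h import *;from rig import env
o=env.observe();R=Ro.from_euler("xyz",o["eef_rot"]).as_matrix();z=R[:,2]
h=np.array([z[0],z[1],0]);h/=np.linalg.norm(h);u=np.array([0,0,1.])
zz=(h-u)/2**.5;y=np.cross(zz,u);y/=np.linalg.norm(y);y*=np.sign(y@R[:,1])
go(env,np.array([.505,.0982,.165])+.037*z,np.c_[np.cross(y,zz),y,zz])
E
```

```text
t: 15.48
eef_pos: [0.5222, 0.1072, 0.2144]
eef_rot: [-3.121, -0.784, 1.256]
force: [0.6, 1.0, -0.8]
width: 0.146
finger_force: 78.6
t: 15.73
eef_pos: [0.5251, 0.1077, 0.215]
eef_rot: [-3.123, -0.788, 1.496]
force: [1.3, -0.5, -1.0]
width: 0.15
finger_force: 78.8
t 15.73 pos [0.5251 0.1077 0.215 ] R [[0.052, 0.998, 0.034], [0.704, -0.061, 0.708], [0.709, -0.013, -0.705]] q [ 0.94  0.59 -1.01  1.88 -0.37  0.93  0.18] F [ 1.3 -0.5 -1. ] w 0.15 78.77761602401733
shift [-0.0432 -0.0188  0.0649]
rotvec [-0.    -0.002 -0.018]
```

```bash
I='python3 inch.py'
$I '[[-0.015,-0.006,0.022,0,0,0],[-0.015,-0.006,0.022,0,0,0],[-0.013,-0.007,0.016,0,0,-0.018],[0,0,0,0,0,0]]'
cat > pin2.py <<'E'
from h import *;from rig import env
o=env.observe();R=Ro.from_euler("xyz",o["eef_rot"]).as_matrix();G=o["eef_pos"]-.037*R[:,2]
s=env.snapshot("scene");V,U=np.mgrid[0:400,0:640];z=s["z_map"]
P=np.stack([(U-s["cx"])/s["fx"]*z,(V-s["cy"])/s["fy"]*z,z],-1)-s["t"];P=P@s["R"];d=P-G
# shank rows: mid-pixel per image row compared with vertical line through G
m=(z>0)&(np.hypot(d[...,0],d[...,1])<.03)&(d[...,2]<-.036)&(d[...,2]>-.1)&(P[...,2]>.072)
for v in range(400):
    us=np.nonzero(m[v])[0]
    if 0<len(us)<12:
        c=P[v,us].mean(0)+.004*np.r_[-s["R"].T[:2,2]*-1,0];gz=P[v,us,2].mean()
        print(v,"mid",us.mean(),"pred",round(proj(s,[G[0],G[1],gz])[0],2),"w",len(us),"z",gz.round(4))
t=env.snapshot("top");g=t["pixels"].astype(int);z=t["z_map"]
P=np.stack([(U-t["cx"])/t["fx"]*z,(V-t["cy"])/t["fy"]*z,z],-1)-t["t"];P=P@t["R"];d=P-G
m=(abs(d[...,2]+.028)<.006)&(np.hypot(d[...,0],d[...,1])<.035)
q=d[m];print("flange",m.sum(),q.min(0).round(4),q.max(0).round(4));print("G",G.round(4),"hole",hole)
cv2.imwrite("pics/ins.png",np.hstack([cv2.resize(s["pixels"][130:250,270:370],None,fx=4,fy=4,interpolation=cv2.INTER_CUBIC),cv2.resize(t["pixels"][165:285,270:370],None,fx=4,fy=4,interpolation=cv2.INTER_CUBIC)]))
h=R[:,2].copy();h[2]=0;h/=np.linalg.norm(h);u=np.array([0,0,1.])
zz=(h-u)/2**.5;y=np.cross(zz,u);y/=np.linalg.norm(y);y*=np.sign(y@R[:,1])
go(env,np.r_[hole[:2],.165]+.037*R[:,2],np.c_[np.cross(y,zz),y,zz])
E
python3 pin2.py
```

```text
t: 16.07
eef_pos: [0.4993, 0.1225, 0.1397]
eef_rot: [-3.131, -0.788, 1.511]
force: [-0.8, -0.2, -2.3]
width: 0.153
finger_force: 78.7
200 mid 321.6 pred 321.87 w 5 z 0.1179
201 mid 321.5 pred 321.85 w 6 z 0.1163
202 mid 321.5 pred 321.84 w 6 z 0.114
203 mid 321.5 pred 321.81 w 6 z 0.1109
204 mid 321.5 pred 321.8 w 6 z 0.1094
205 mid 321.5 pred 321.78 w 6 z 0.107
206 mid 321.5 pred 321.76 w 6 z 0.1043
207 mid 321.5 pred 321.74 w 6 z 0.1025
208 mid 321.5 pred 321.72 w 6 z 0.0999
209 mid 321.5 pred 321.71 w 6 z 0.0979
210 mid 321.5 pred 321.69 w 6 z 0.0953
211 mid 321.5 pred 321.67 w 6 z 0.0931
212 mid 321.5 pred 321.65 w 6 z 0.0904
213 mid 321.5 pred 321.62 w 4 z 0.0874
214 mid 321.5 pred 321.6 w 4 z 0.0848
215 mid 321.0 pred 321.58 w 3 z 0.0815
flange 58 [-0.0185 -0.0198 -0.0307] [ 0.0209  0.0198 -0.0247]
G [0.4981 0.0963 0.1658] hole [0.505  0.0982 0.045 ]
t 16.17 pos [0.5031 0.122  0.1438] R [[0.041, 0.998, 0.038], [0.704, -0.056, 0.708], [0.709, -0.002, -0.705]] q [ 0.92  0.68 -0.99  1.99 -0.35  0.76  0.25] F [ 1.  -0.2 -1.8] w 0.15 78.66408348083496
shift [-0.0017  0.003   0.0052]
rotvec [ 0.005 -0.003 -0.009]
```

View pics/ins.png

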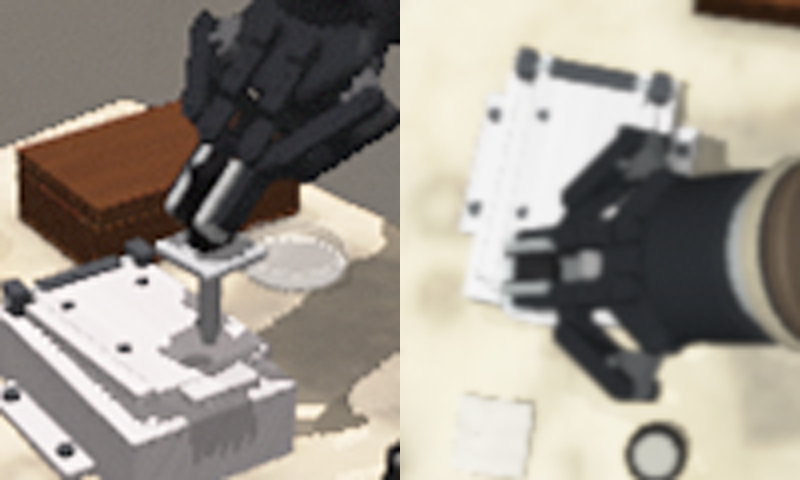

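The pin hangs upright over the lid hole: in the scene half its shank runs at x≈210 and the tip is at (208,340), just above the hole at about (200,350). I'll apply the small correction and lower it.

```bash
I='python3 inch.py'
$I '[[-0.0017,0.003,0.0052,0.005,-0.003,-0.009],[0,0,0,0,0,0],[-0.0071,0,0.007,0,0,0],[-0.0071,0,0.007,0,0,0],[0,0,0,0,0,0]]'
$I '[[-0.005,0,0.005,0,0,0],[-0.005,0,0.005,0,0,0],[0,0,0,0,0,0]]'
cat > g.py <<'E'
from h import *;from rig import env
o=env.observe();R=Ro.from_euler("xyz",o["eef_rot"]).as_matrix();z=R[:,2];G=o["eef_pos"]-.037*z
print("G",G.round(4),"tip z",(G[2]-.084).round(4),"moment",o["moment"].round(2))
go(env,np.r_[hole[:2],G[2]]+.037*z)
E
python3 g.py
```

```text
t: 16.58
eef_pos: [0.5064, 0.1228, 0.1176]
eef_rot: [3.14, -0.786, 1.525]
force: [-0.3, -0.5, -1.9]
width: 0.152
finger_force: 78.7
t: 16.83
eef_pos: [0.5065, 0.1232, 0.1039]
eef_rot: [3.139, -0.787, 1.526]
force: [0.2, -0.2, -1.4]
width: 0.155
finger_force: 78.7
G [0.5052 0.097  0.13  ] tip z 0.046 moment [-0.99  0.07  0.03]
t 16.83 pos [0.5065 0.1232 0.1039] R [[0.032, 0.999, 0.034], [0.705, -0.047, 0.707], [0.708, 0.002, -0.706]] q [ 0.88  0.75 -0.96  2.   -0.31  0.69  0.27] F [ 0.2 -0.2 -1.4] w 0.15 78.71086120605469
shift [ 0.0008 -0.0003  0.0009]
```

```bash
I='python3 inch.py'
$I '[[0.0008,0,0.0009,0,0,0],[-0.0035,0,0.0035,0,0,0],[-0.0035,0,0.0035,0,0,0],[0,0,0,0,0,0]]'
$I '[[-0.0035,0,0.0035,0,0,0],[-0.0035,0,0.0035,0,0,0],[0,0,0,0,0,0]]'
python3 g.py
```

```text
t: 17.17
eef_pos: [0.5069, 0.1244, 0.0945]
eef_rot: [3.138, -0.786, 1.527]
force: [0.3, -1.2, -1.0]
width: 0.15
finger_force: 78.7
t: 17.42
eef_pos: [0.507, 0.1243, 0.0844]
eef_rot: [3.138, -0.786, 1.527]
force: [-0.8, -0.6, -1.5]
width: 0.151
finger_force: 78.8
G [0.5057 0.0981 0.1105] tip z 0.0265 moment [-1.42  0.03 -0.08]
t 17.42 pos [0.507  0.1243 0.0844] R [[0.031, 0.999, 0.035], [0.706, -0.047, 0.707], [0.708, 0.003, -0.706]] q [ 0.87  0.78 -0.94  2.01 -0.3   0.66  0.28] F [-0.8 -0.6 -1.5] w 0.15 78.83992552757263
shift [ 0.0001 -0.0007  0.    ]
```

```bash
I='python3 inch.py'
$I '[[-0.0035,0,0.0035,0,0,0],[-0.0035,0,0.0035,0,0,0],[0,0,0,0,0,0]]'
$I '[[-0.0035,0,0.0035,0,0,0],[-0.0035,0,0.0035,0,0,0],[0,0,0,0,0,0]]'
$I '[[-0.0014,0,0.0014,0,0,0],[0,0,0,0,0,0]]'
python3 g.py
```

```text
t: 17.67
eef_pos: [0.5072, 0.1243, 0.0746]
eef_rot: [3.138, -0.786, 1.527]
force: [0.0, -3.7, -2.9]
width: 0.149
finger_force: 79.0
t: 17.92
eef_pos: [0.5073, 0.1244, 0.0649]
eef_rot: [3.137, -0.786, 1.527]
force: [0.4, -2.6, -1.3]
width: 0.153
finger_force: 79.1
t: 18.08
eef_pos: [0.5073, 0.1244, 0.0635]
eef_rot: [3.137, -0.786, 1.527]
force: [-1.0, -3.9, -0.5]
width: 0.149
finger_force: 79.5
G [0.506  0.0983 0.0897] tip z 0.0057 moment [-1.65  0.3   0.11]
t 18.08 pos [0.5073 0.1244 0.0635] R [[0.031, 0.999, 0.035], [0.706, -0.047, 0.707], [0.708, 0.003, -0.706]] q [ 0.86  0.82 -0.92  2.02 -0.28  0.62  0.3 ] F [-1.  -3.9 -0.5] w 0.15 79.53485012054443
shift [-0.0001 -0.001  -0.0001]
```

```bash
I='python3 inch.py'
$I '[[-0.0019,0,0.0008,0,0,0],[-0.0014,0,0.0014,0,0,0],[0,0,0,0,0,0]]'
$I '[[-0.0014,0,0.0014,0,0,0],[0,0,0,0,0,0]]'
$I '[[-0.0014,0,0.0014,0,0,0],[0,0,0,0,0,0]]'
python3 g.py
```

```text
t: 18.33
eef_pos: [0.5074, 0.1245, 0.0622]
eef_rot: [3.137, -0.789, 1.529]
force: [-6.9, -13.1, 27.1]
width: 0.152
finger_force: 83.0
t: 18.5
eef_pos: [0.5076, 0.1248, 0.0617]
eef_rot: [3.136, -0.79, 1.53]
force: [-13.0, -20.2, 43.9]
width: 0.148
finger_force: 86.1
t: 18.67
eef_pos: [0.5076, 0.1249, 0.0615]
eef_rot: [3.136, -0.791, 1.531]
force: [-19.3, -29.1, 65.7]
width: 0.149
finger_force: 89.1
G [0.5064 0.0986 0.0875] tip z 0.0035 moment [3.83 2.45 2.56]
t 18.67 pos [0.5076 0.1249 0.0615] R [[0.028, 0.999, 0.034], [0.702, -0.044, 0.71], [0.711, 0.004, -0.703]] q [ 0.85  0.83 -0.92  2.01 -0.28  0.62  0.3 ] F [-19.3 -29.1  65.7] w 0.15 89.13191199302673
shift [-0.0003 -0.0014 -0.0003]
```

The pin is home at a hard stop with tip z ≈ 0.0035. I'll ease off the press and check the lid.

```bash
I='python3 inch.py'
$I '[[0.001,0,-0.0018,0,0,0],[0,0,0,0,0,0],[0,0,0,0,0,0],[0,0,0,0,0,0]]'
python3 g.py
python3 - <<'E'
from h import *;from rig import env
s=env.snapshot("top")
for x in(-.05,-.08,-.095):
    r=[]
    for w in(0,.01,.02,.028):
        X=hinge+x*ux+w*n;z=.055
        for _ in range(5):
            X[2]=z;u,v=proj(s,X);z=dep(s,u,v)[2]
        r.append(round(float(z),4))
    print(x,r)
E
```

```text
t: 19.0
eef_pos: [0.5076, 0.1247, 0.0619]
eef_rot: [3.136, -0.79, 1.531]
force: [-10.8, -17.5, 42.0]
width: 0.154
finger_force: 85.2
G [0.5063 0.0985 0.0879] tip z 0.0039 moment [2.57 1.55 1.61]
t 19.0 pos [0.5076 0.1247 0.0619] R [[0.028, 0.999, 0.034], [0.703, -0.044, 0.71], [0.711, 0.004, -0.704]] q [ 0.86  0.83 -0.92  2.01 -0.28  0.62  0.3 ] F [-10.8 -17.5  42. ] w 0.15 85.19512295722961
shift [-0.0002 -0.0013 -0.0002]
-0.05 [0.0524, 0.0526, 0.0551, 0.0534]
-0.08 [0.1153, 0.0513, 0.0527, 0.0529]
-0.095 [0.112, 0.054, 0.0547, 0.0524]
```

```bash
python3 -c "
from rig import env
print(env.close_job())"
```

```text
the job is handed in; nothing more can be done
None
```

The job is handed in, and no verdict came back: the lid measured level and shut, and the pin is upright through both holes (tip about 4 mm above the bench), still gripped and pressed down with about 42 N.

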